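Lid the tray that can be closed

TASK

There are two equal white card trays of parts on the bench and one loose grey lid. Pick up the lid by its grip and put it on the tray whose contents all lie below the rim, so that it seats flat all round, square with the tray, and let go of it. Leave the other tray open and its tall bottle standing in it.

Things in the scene. Friction and masses are not known exactly. Their poses are not given: they have to be found in the camera images.
- lid: Loose grey lid lying right way up: plate 116 (x) x 166 (y) x 5 mm, 0.1-0.21 kg. Below it 4 lugs, 8 mm high, at mid sides, outer faces 40 (x) and 65 (y) mm from centre: 8 mm play inside a tray. On top in the centre an upright fin grip 16 thick (x), 72 long (y), 34 mm high. Origin: centre, at lug bottoms; plate top 13, grip top 47 mm above it. y along grip and long side, z up. Half a turn alike.
- tray_low: The tray to close: white open card tray, 100 (x) x 150 (y) x 50 mm high, walls and floor 2 mm, 0.9 kg, loose on the bench. Holds small parts and one flat white relay module, all 20 mm high at most, well below the rim. Origin: centre of the underside; y along its long side, z up. With the lid seated, the lid's origin is 42 mm above this origin.
- tray_full: A tray of the same make and size that cannot be closed: besides small parts a tall bottle stands in it and rises about 40 mm above its rim. Origin: centre of the underside; y along its long side, z up.
- bottle: Blue round bottle, 36 mm across, 90 mm high, standing upright in tray_full. Origin: centre of its underside; z up along the bottle.
There are look-alikes about, which are no part of the job. Several things have the shape of the bottle; the one meant has the colours described above.

How it is judged:
By the outcome, as a careful person would: the job done as asked, in the order asked, and still so for the second after the job is handed in, with the robot touching nothing.
It also fails if it takes over 32 s, if anything falls off the work surface, if the arm or the gripper's body presses on something with over 40 N, if the wrist force passes 120 N, or if a joint passes its speed limit or range.

ROBOT

A 7-joint arm with a two-finger parallel gripper is mounted at the origin on a cart in front of the work surface, level with it; the furniture and walls round the work are solid. World frame = base frame: x ahead of the robot, y to its left, z up, the work surface at z = 0. Lengths are in m, angles in rad, forces in N, time in s.
With the tool pointing down it reaches from about 0.425 to 0.875 m from the base axis. Payload 8.4 kg.
Tool frame: the origin (TCP) lies on the centre line of the jaws, within the pads' length; the fingertips stand 8 mm ahead of it and the grasp point (between the pads) lies 11 mm behind it; z points along the fingers, y is the line along which they close (so a half turn about z gives the same grasp; the last joint's range is limited). The gripper opens to 87 mm and grips with 3 to 60 N. Pads are 19 mm wide; open, the fingers measure 117 mm over their backs; the gripper's body (75 mm by 190 mm) begins 51 mm behind the grasp point.
Start: joints at [1.176, 0.333, 0.04, 1.465, -0.013, 1.343, -0.059], TCP at [0.189, -0.622, 0.231] pointing down, gripper open.
Joint ranges: [-2.58, 2.58], [-0.38, 2.09], [-1.3, 1.39], [0.25, 2.4], [-1.5, 4.64], [0.08, 2.09], [-2.65, 2.65]. Speed limits (rad/s): [2.22, 2.22, 2.79, 2.79, 3.14, 3.14, 3.14].

INTERFACE

Orientations are given as [roll, pitch, yaw] about the fixed x, y, z axes, in that order (R = Rz(yaw) Ry(pitch) Rx(roll)).
In Python, from station import robot gives the robot as it stands.
- The arm moves only by the tool jog_arm, never from a script. Its argument "targets" is text: rows parted by semicolons, each of 7 numbers parted by spaces: the shift along the world's x, y, z in cm, then the turn, a rotation vector about the world's x, y, z in degrees, then the opening, from 0 (shut) to 1 (fully open). In form: x y z ax ay az gripper; .... A call has 1 to 10 rows; each row is the pose to reach, as a shift and turn from the pose commanded when the call began; what a row does not reach only later rows make up. A row lasts 1/12 s, in which the tool goes at most 41.7 mm and 7.16 degrees, less where a joint would pass 70% of its speed; a pose out of reach is approached as far as the arm can. A call with a gripper value outside its range is refused whole. The fingers move at their own pace and stop on an object; "grip_force" is the grip in N (left out, the last holds). Time passes only in rows, so rows that repeat a pose let the fingers close. It gives the time, the measured TCP pose, the force, the opening and the grip force at its end, in the units of the state.
- robot.get_state(): the state, without advancing time (a new reading comes with each control period).
- robot.capture(name): name is "scene" or "top" or "wrist"; returns a dict with "frame" (384x512x3 uint8, blue, green, red), "camera_matrix" (3x3 intrinsics, pixels), "world_from_camera" (4x4, takes a point from camera to world coordinates). Camera axes: x right, y down, z forward; pixel columns grow to the right and rows downward; lengths in m; the calibration is good to about 2 mm. The wrist camera is an equidistant fisheye: a pixel r from the principal point sees the ray r / f radians off the axis. A picture is of the moment at which its call begins. There is no depth.
- robot.hand_in(): hands the job in; it is judged then, once.
The state is a dict: "clock": time; "q": joint angles; "qvel": joint speeds; "joint_efforts": joint torques, N m; "ee_pos": TCP position; "orientation": TCP orientation; "force": force on the tool from outside, world axes, zero at the start; "moment": the same for the moment, N m; "gripper_width": opening from 0.0 (shut) to 1.0 (fully open); "finger_force": force on a finger pad.
Only numpy, scipy, OpenCV 4.12 (cv2) and the standard library are available. Lean on these libraries where they do the work, as an engineer would, in place of code of your own. Each camera call takes 0.05 s, during which the arm holds its last target. There are 200 camera calls.

## Working session

There is one attempt and no reset: what is moved stays moved. The work goes in short steps, Python scripts to look and compute and a tool call to move; the robot and the scene stay as the last step left them, time stands still between calls to the robot, and variables do not carry over. Pictures are saved under pics/ and viewed, at most 10 in all, crops included, and the job is handed in when it is done.

Besides the shell and the picture viewer there is one more tool, called as a command line: name --argument value ..., lists and objects as JSON in quotes. jog_arm: Moves the arm, as the interface text tells. Its arguments: {"type":"object","properties":{"targets":{"type":"string"},"grip_force":{"type":"number"}},"required":["targets"]}

```bash
mkdir -p pics
python3 - <<'E'
from station import robot
import cv2, numpy as np, json
np.set_printoptions(precision=4,suppress=True)
for n in("top","scene"):
    c=robot.capture(n); cv2.imwrite(f"pics/{n}0.png",c["frame"]); print(n,c["camera_matrix"],c["world_from_camera"])
s=robot.get_state(); print(s)
E
```

```text
top [[410.3779   0.     249.9712]
 [  0.     410.3779 192.3534]
 [  0.       0.       1.    ]] [[-0.0055 -0.9918  0.1278  0.319 ]
 [-0.9999  0.0042 -0.01   -0.0316]
 [ 0.0094 -0.1279 -0.9917  1.0556]
 [ 0.      0.      0.      1.    ]]
scene [[415.9902   0.     255.6404]
 [  0.     415.9902 189.8622]
 [  0.       0.       1.    ]] [[-0.6412 -0.3864  0.663  -0.2598]
 [-0.7674  0.323  -0.5539  0.5264]
 [-0.0001 -0.864  -0.5036  0.5841]
 [ 0.      0.      0.      1.    ]]
{'clock': 0.1, 'q': array([ 1.1758,  0.3338,  0.0399,  1.4662, -0.0134,  1.3433, -0.0585]), 'qvel': array([-0.0008, -0.0023,  0.0003, -0.0026, -0.0017,  0.0011,  0.002 ]), 'joint_efforts': array([  0.0044, -65.7809,   1.3401, -40.4704,  -0.0596,   0.041 ,
         0.0001]), 'ee_pos': array([ 0.1893, -0.6214,  0.2298]), 'orientation': array([-3.1401,  0.0001,  0.2958]), 'force': array([-0.0987,  0.4168, -1.4266]), 'moment': array([-0.0036,  0.0088,  0.0001]), 'finger_force': 0.0, 'gripper_width': 0.9993624169040708}
```

View pics/top0.png

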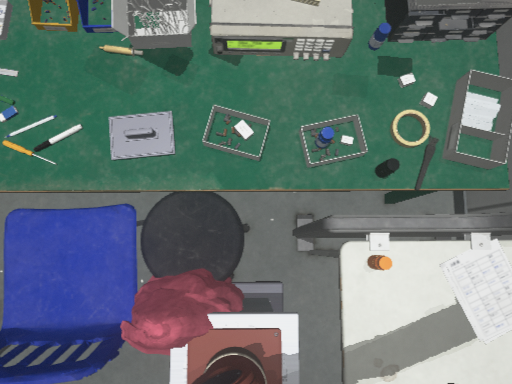

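View pics/scene0.png

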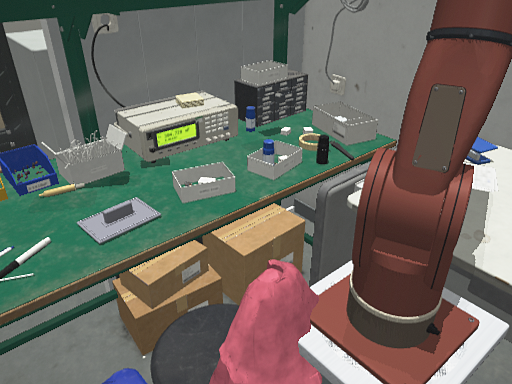

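The top view shows the lid at about (141,134) with its grip along the columns. The low tray is at about (237,131), and the tray with the blue bottle at about (334,139). The scene view agrees.

```bash
cat > h.py <<'E'
from station import robot
import cv2, numpy as np
np.set_printoptions(precision=4,suppress=True)
def cast(c,uv,z):
    K,T=c["camera_matrix"],c["world_from_camera"]
    uv=np.atleast_2d(np.asarray(uv,float)); 
    d=np.c_[(uv-K[:2,2])/K[0,0],np.ones(len(uv))]@T[:3,:3].T
    return (T[:3,3]+d*((z-T[2,3])/d[:,2])[:,None])[:,:2]
def rect(p):
    (c,(a,b),t)=cv2.minAreaRect((p*1000).astype(np.float32))
    B=cv2.boxPoints((c,(a,b),t)); e=[B[1]-B[0],B[2]-B[1]]; l=max(e,key=np.linalg.norm)
    ang=np.degrees(np.arctan2(l[1],l[0]))%180   # direction of the long side from world x
    return np.array(c),sorted((a,b)),ang
E
python3 - <<'E'
from h import *
c=robot.capture("top"); f=c["frame"]
hsv=cv2.cvtColor(f,cv2.COLOR_BGR2HSV)
bg=((hsv[...,0]>55)&(hsv[...,0]<95)&(hsv[...,1]>90)).astype(np.uint8)
m=1-bg; m[186:]=0
out=cv2.resize(f[90:190,90:390],None,fx=2.6,fy=2.6,interpolation=cv2.INTER_CUBIC)
mm=cv2.resize(m[90:190,90:390]*255,None,fx=2.6,fy=2.6,interpolation=0)
cv2.imwrite("pics/crop1.png",np.vstack([out,cv2.cvtColor(mm,cv2.COLOR_GRAY2BGR)]))
for name,(x,y),w,z in(("lid",(141,134),38,.013),("low",(237,131),38,.05),("full",(334,139),38,.05)):
    k=np.zeros_like(m); k[y-33:y+33,x-w:x+w]=m[y-33:y+33,x-w:x+w]
    cs=cv2.findContours(k,cv2.RETR_EXTERNAL,cv2.CHAIN_APPROX_NONE)[0]; q=max(cs,key=cv2.contourArea)[:,0]
    print(name,cv2.minAreaRect(q),rect(cast(c,q,z)))
E
```

```text
lid ((141.13735961914062, 135.10250854492188), (45.262603759765625, 65.27494049072266), 85.10090637207031) (array([604.5084, 239.6115]), [121.4727554321289, 167.716796875], np.float32(95.481316))
low ((235.78652954101562, 131.96847534179688), (61.879268646240234, 43.625953674316406), 15.52410888671875) (array([602.3331,  -7.1432]), [112.43353271484375, 155.17491149902344], np.float32(73.98669))
full ((332.53814697265625, 141.04798889160156), (57.365047454833984, 70.0113296508789), 62.81888961791992) (array([ 578.9667, -250.7626]), [145.27743530273438, 181.7753143310547], np.float32(117.4616))
```

View pics/crop1.png

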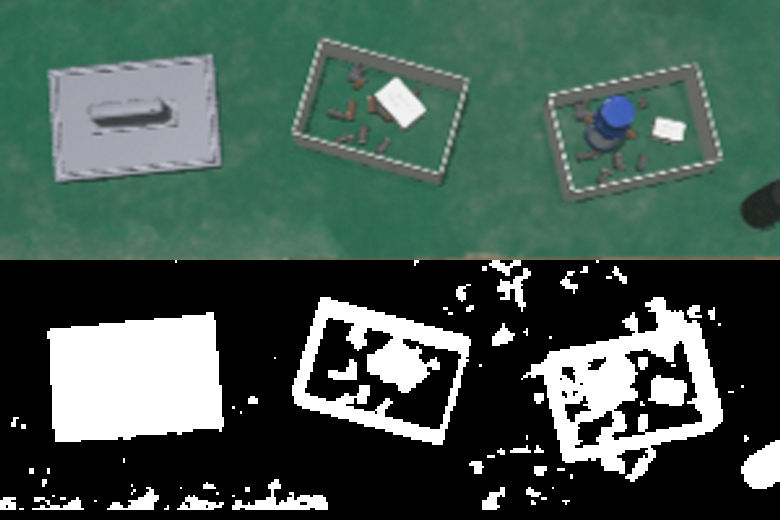

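Crop: the lid is a clean rectangle of about 121x168 mm with its long axis about 95° from x, centred at (0.604, 0.239). The low tray has its rim centre near (0.60, -0.005) and its axis at about 74°. I'll move along an arc towards the lid and look from close up.

jog_arm --targets "26 21 3 0 0 35 1;26 21 3 0 0 35 1;26 21 3 0 0 35 1;26 21 3 0 0 35 1;26 21 3 0 0 35 1;26 21 3 0 0 35 1;26 21 3 0 0 35 1;26 21 3 0 0 35 1;26 21 3 0 0 35 1;26 21 3 0 0 35 1"

```text
clock: 0.98
ee_pos: [0.4523, -0.4087, 0.2605]
orientation: [3.142, -0.001, 0.913]
force: [-1.1, -1.1, 0.4]
gripper_width: 1.002
finger_force: 0.0
```

jog_arm --targets "14 34 0 0 0 25 1;14 34 0 0 0 25 1;14 34 0 0 0 25 1;14 34 0 0 0 25 1;14 34 0 0 0 25 1;14 34 0 0 0 25 1;14 34 0 0 0 25 1;14 34 0 0 0 25 1;14 34 0 0 0 25 1;14 34 0 0 0 25 1"

```text
clock: 1.82
ee_pos: [0.5908, -0.0642, 0.2603]
orientation: [-3.141, -0.004, 1.351]
force: [-0.2, 1.3, 0.8]
gripper_width: 0.998
finger_force: 0.0
```

Run:
```python
from h import *
c=robot.capture("wrist"); cv2.imwrite("pics/w1.png",c["frame"]); print(c["camera_matrix"],c["world_from_camera"])
s=robot.get_state(); print(s)
```

```text
[[297.3186   0.     258.6618]
 [  0.     297.3186 190.6704]
 [  0.       0.       1.    ]] [[ 0.9761 -0.2095 -0.0583  0.607 ]
 [-0.2174 -0.9405 -0.2612  0.0081]
 [-0.0001  0.2676 -0.9635  0.4157]
 [ 0.      0.      0.      1.    ]]
{'clock': 1.8667, 'q': array([ 0.4569,  0.2456, -0.4982,  1.5414,  0.117 ,  1.385 , -0.2728]), 'qvel': array([ 0.0515, -0.0109,  0.0696,  0.01  ,  0.0183,  0.006 ,  0.0373]), 'joint_efforts': array([ -2.9501, -55.3892,  -6.6731, -40.746 ,  -0.4496,  -0.133 ,
        -0.7402]), 'ee_pos': array([ 0.5899, -0.0683,  0.2602]), 'orientation': array([-3.141 , -0.0013,  1.3484]), 'force': array([-0.06  , -1.5062, -0.7409]), 'moment': array([-0.0669, -0.0858,  0.0093]), 'finger_force': 0.0, 'gripper_width': 1.0010455038700021}
```

View pics/w1.png

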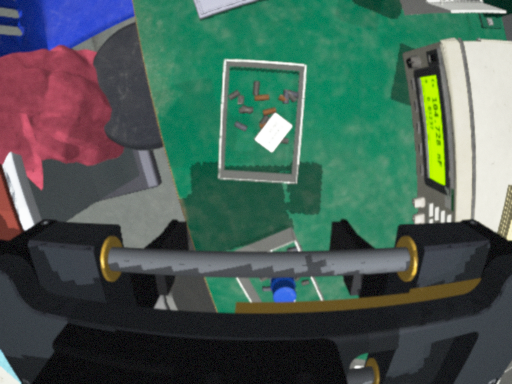

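The wrist view shows the low tray directly below the camera, rim corners at about (224,61), (307,66), (297,182) and (219,177). From here the outer contour is the rim itself. I'll measure it now.

```bash
cat >> h.py <<'E'
def wcast(c,uv,z):
    K,T=c["camera_matrix"],c["world_from_camera"]
    uv=np.atleast_2d(np.asarray(uv,float)); v=(uv-K[:2,2])/K[0,0]; th=np.linalg.norm(v,axis=1)
    d=np.c_[v*(np.sin(th)/th)[:,None],np.cos(th)]@T[:3,:3].T
    return (T[:3,3]+d*((z-T[2,3])/d[:,2])[:,None])[:,:2]
def blob(f,x0,x1,y0,y1,seed):
    h=cv2.cvtColor(f,cv2.COLOR_BGR2HSV); m=(~((h[...,0]>50)&(h[...,0]<100)&(h[...,1]>75))).astype(np.uint8)
    k=np.zeros_like(m); k[y0:y1,x0:x1]=m[y0:y1,x0:x1]
    k=cv2.morphologyEx(k,cv2.MORPH_OPEN,np.ones((2,2),np.uint8)) 
    cs=cv2.findContours(k,cv2.RETR_EXTERNAL,cv2.CHAIN_APPROX_NONE)[0]
    return max((q for q in cs if cv2.pointPolygonTest(q,seed,False)>=0),key=cv2.contourArea)[:,0]
E
python3 - <<'E'
from h import *
c=robot.capture("wrist"); q=blob(c["frame"],205,320,45,195,(262,120))
p=wcast(c,q,.05); print("low",rect(p)); print(cv2.boxPoints(cv2.minAreaRect(q)))
print(wcast(c,[[224,61],[307,66],[297,182],[219,177]],.05), robot.get_state()["ee_pos"])
E
```

```text
low (array([607.8144,  -7.2912]), [102.88331604003906, 152.25979614257812], np.float32(73.7668))
[[216.1012 176.3813]
 [223.7121  54.607 ]
 [307.572   59.8483]
 [299.9611 181.6226]]
[[ 0.5788  0.0728]
 [ 0.6759  0.0451]
 [ 0.634  -0.0952]
 [ 0.5387 -0.067 ]] [ 0.5894 -0.0714  0.2601]
```

jog_arm --targets "1 23 0 0 0 18 1;1 23 0 0 0 18 1;1 23 0 0 0 18 1;1 23 0 0 0 18 1;1 23 0 0 0 18 1;1 23 0 0 0 18 1;1 23 0 0 0 18 1;1 23 0 0 0 18 1;1 23 0 0 0 18 1"

```text
clock: 2.67
ee_pos: [0.6001, 0.1551, 0.2601]
orientation: [-3.141, 0.002, 1.654]
force: [0.0, -0.5, -0.8]
gripper_width: 0.997
finger_force: 0.0
```

Run:
```python
from h import *
c=robot.capture("wrist"); f=c["frame"]
cv2.imwrite("pics/w2.png",f)
h=cv2.cvtColor(f,cv2.COLOR_BGR2HSV)
print(c["world_from_camera"][:3,3])
try:
  q=blob(f,190,340,30,215,(262,120)); print("lid",rect(wcast(c,q,.013)), cv2.boxPoints(cv2.minAreaRect(q)))
except Exception as e: print(e)
s=robot.get_state(); print(s["ee_pos"],s["orientation"])
```

```text
[0.5942 0.2297 0.4151]
lid (array([607.6573, 240.5478]), [116.58601379394531, 166.75680541992188], np.float32(95.554726)) [[226. 163.]
 [226.  41.]
 [312.  41.]
 [312. 163.]]
[0.6001 0.155  0.2602] [-3.1412  0.0015  1.6531]
```

View pics/w2.png

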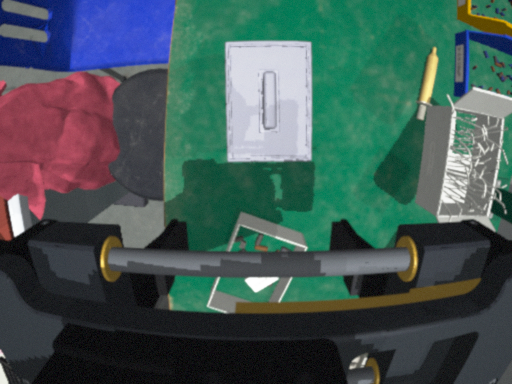

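The lid lies at about (226–312, 41–163) and measures 117x167 mm, which matches its size. Its centre is (0.6077, 0.2405) at 95.5°. Next I'll move over it and descend.

jog_arm --targets "0.9 8.2 -4 0 0 0.6 1;0.9 8.2 -8 0 0 0.6 1;0.9 8.2 -12 0 0 0.6 1;0.9 8.2 -15 0 0 0.6 1;0.9 8.2 -15 0 0 0.6 1;0.9 8.2 -15 0 0 0.6 1"

```text
clock: 3.22
ee_pos: [0.6064, 0.237, 0.1051]
orientation: [-3.134, 0.003, 1.666]
force: [-0.2, 0.0, 0.1]
gripper_width: 1.001
finger_force: 0.0
```

jog_arm --targets "0 0 -2.5 0 0 0 1;0 0 -5 0 0 0 1;0 0 -7 0 0 0 1;0 0 -8 0 0 0 1;0 0 -8.5 0 0 0 1;0 0 -8.5 0 0 0 1;0 0 -8.5 0 0 0 1;0 0 -8.5 0 0 0 1"

```text
clock: 3.88
ee_pos: [0.6095, 0.2405, 0.0273]
orientation: [3.139, -0.001, 1.667]
force: [0.0, 0.8, -0.0]
gripper_width: 0.998
finger_force: 0.0
```

jog_arm --targets "0 0 0 0 0 0 0;0 0 0 0 0 0 0;0 0 0 0 0 0 0;0 0 0 0 0 0 0;0 0 0 0 0 0 0;0 0 0 0 0 0 0;0 0 0 0 0 0 0;0 0 0 0 0 0 0;0 0 0 0 0 0 0;0 0 0 0 0 0 0" --grip_force 35

```text
clock: 4.72
ee_pos: [0.6084, 0.2403, 0.0255]
orientation: [-3.141, 0.0, 1.668]
force: [-0.2, -0.1, -0.3]
gripper_width: 0.327
finger_force: 0.0
```

jog_arm --targets "0 0 0 0 0 0 0;0 0 2 0 0 0 0;0 0 4 0 0 0 0;0 0 7 0 0 0 0;0 0 10 0 0 0 0;0 0 12 0 0 0 0;0 0 12 0 0 0 0;0 0 12 0 0 0 0"

```text
clock: 5.38
ee_pos: [0.6089, 0.2404, 0.1463]
orientation: [3.14, -0.0, 1.668]
force: [-0.6, 0.9, -2.0]
gripper_width: 0.179
finger_force: 35.0
```

The fingers finished closing just as the lift began, so I need to check how the lid sits in the grip.

Run:
```python
from h import *
a=robot.capture("wrist")["frame"]; b=robot.capture("scene")["frame"]
cv2.imwrite("pics/w3.png",np.hstack([a[0:384,130:400],cv2.resize(b[120:330,40:300],None,fx=1.8,fy=1.8)[:384]]))
print(robot.get_state()["force"],robot.get_state()["moment"])
```

```text
Traceback (most recent call last):
ValueError: all the input array dimensions except for the concatenation axis must match exactly, but along dimension 0, the array at index 0 has size 384 and the array at index 1 has size 378
```

Run:
```python
from h import *
a=robot.capture("wrist")["frame"]; b=robot.capture("scene")["frame"]
cv2.imwrite("pics/w3.png",np.hstack([a[:378,130:400],cv2.resize(b[120:330,40:300],None,fx=1.8,fy=1.8)]))
print(robot.get_state()["force"],robot.get_state()["moment"])
```

```text
[ 0.3767 -0.1912 -2.206 ] [-0.0938 -0.1323 -0.0157]
```

View pics/w3.png

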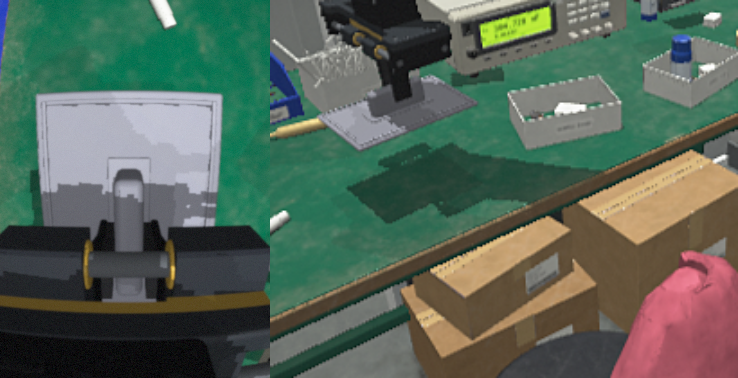

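The lid hangs in the grip and looks level. I'll check its height and tilt from the plate width near and far.

Run:
```python
from h import *
c=robot.capture("wrist"); f=c["frame"]; s=robot.get_state(); print(s["ee_pos"],s["orientation"],c["world_from_camera"][:3,3])
h=cv2.cvtColor(f,cv2.COLOR_BGR2HSV); m=~((h[...,0]>50)&(h[...,0]<100)&(h[...,1]>75))
for r in(105,130,155,175,195,215):
    x=np.where(~m[r,:260])[0].max()+1-.5; x2=260+np.where(~m[r,260:])[0].min()-.5
    o=[]
    for z in(.10,.12,.134):
        p=wcast(c,[[x,r],[x2,r]],z); o.append(round(1000*np.linalg.norm(p[1]-p[0]),1))
    p=wcast(c,[[x,r],[x2,r]],.134); print(r,x,x2,o,p.mean(0))
col=[m[:150,u].argmin() for u in ()]
for u in(190,225,260,295,330):
    r=np.where(~m[:150,u])[0].max()+.5; print(u,r,wcast(c,[[u,r]],.134))
```

```text
[0.6077 0.2398 0.1439] [-3.1391  0.0006  1.6677] [0.6011 0.314  0.2987]
105 165.5 351.5 [np.float64(126.6), np.float64(113.9), np.float64(104.9)] [0.6001 0.3177]
130 166.5 351.5 [np.float64(127.1), np.float64(114.3), np.float64(105.3)] [0.6018 0.3034]
155 167.5 349.5 [np.float64(126.7), np.float64(114.0), np.float64(105.0)] [0.6029 0.289 ]
175 168.5 348.5 [np.float64(127.2), np.float64(114.4), np.float64(105.4)] [0.6041 0.2772]
195 170.5 346.5 [np.float64(126.5), np.float64(113.8), np.float64(104.8)] [0.6052 0.265 ]
215 171.5 344.5 [np.float64(127.0), np.float64(114.2), np.float64(105.3)] [0.6062 0.2523]
190 91.5 [[0.5617 0.3209]]
225 90.5 [[0.5813 0.3226]]
260 89.5 [[0.6003 0.3247]]
295 90.5 [[0.6194 0.3263]]
330 91.5 [[0.639  0.3285]]
```

The plate is level (width is consistent near and far) with its top at z≈0.117. It slipped about 17 mm lower in the grip but is still square. Seated, the TCP should read about 0.082. Now I'll carry it over the tray.

jog_arm --targets "0 -1.5 1 0 0 -2 0;0 -4 1 0 0 -4.5 0;0 -7 1 0 0 -7 0;0 -10 1 0 0 -10 0;0 -13 1 0 0 -13 0;0 -16 1 0 0 -16 0;0 -19 1 0 0 -18.5 0;-0.1 -22 1 0 0 -20.5 0;-0.1 -24 1 0 0 -21.6 0;-0.1 -25.1 1 0 0 -21.6 0"

```text
clock: 6.47
ee_pos: [0.6072, -0.0149, 0.1553]
orientation: [-3.141, 0.001, 1.285]
force: [0.6, 0.5, -1.6]
gripper_width: 0.18
finger_force: 35.0
```

jog_arm --targets "0 0 0 0 0 0 0;0 0 -1 0 0 0 0;0 0 -2 0 0 0 0;0 0 -3 0 0 0 0;0 0 -3.5 0 0 0 0;0 0 -3.5 0 0 0 0;0 0 -3.5 0 0 0 0;0 0 -3.5 0 0 0 0"

```text
clock: 7.13
ee_pos: [0.6077, -0.0103, 0.1208]
orientation: [3.141, -0.0, 1.291]
force: [0.1, 0.2, -1.6]
gripper_width: 0.178
finger_force: 35.0
```

Run:
```python
from h import *
c=robot.capture("wrist"); f=c["frame"]; s=robot.get_state(); print(s["ee_pos"],s["orientation"],s["force"])
h=cv2.cvtColor(f,cv2.COLOR_BGR2HSV); m=~((h[...,0]>50)&(h[...,0]<100)&(h[...,1]>75))
z=s["ee_pos"][2]-.027
for r in(105,130,155,175,195):
    x=np.where(~m[r,:260])[0].max()+.5; x2=260+np.where(~m[r,260:])[0].min()-.5
    p=wcast(c,[[x,r],[x2,r]],z); print(r,x,x2,np.linalg.norm(p[1]-p[0]),p.mean(0))
r=np.where(~m[:150,260])[0].max()+.5; print(r,wcast(c,[[260,r]],z))
a=f[:378,130:400]; b=robot.capture("scene")["frame"]
cv2.imwrite("pics/w4.png",np.hstack([a,cv2.resize(b[100:226,120:290],None,fx=3,fy=3,interpolation=2)]))
```

```text
[ 0.6078 -0.0104  0.121 ] [ 3.1409 -0.0003  1.291 ] [-0.1256  0.0362 -1.1809]
105 165.5 352.5 0.1165631381089686 [0.6298 0.0654]
130 165.5 351.5 0.11699426965668716 [0.6251 0.0503]
155 167.5 349.5 0.1159708102703766 [0.6207 0.0349]
175 168.5 349.5 0.11705289595193555 [0.6174 0.0222]
195 169.5 347.5 0.11714185086844808 [0.6134 0.0093]
89.5 [[0.6325 0.0727]]
```

View pics/w4.png

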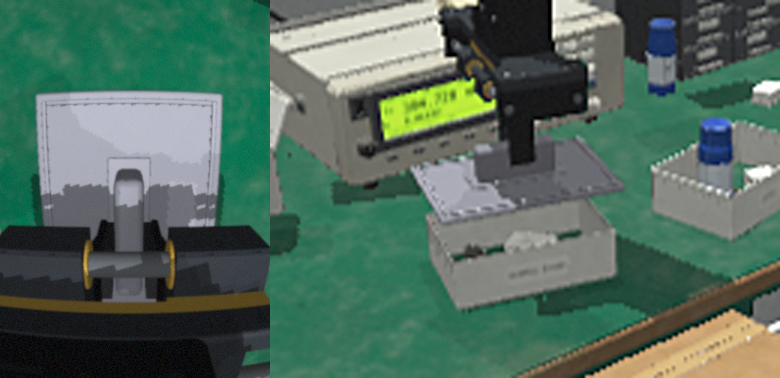

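The lid hovers squarely over the low tray at 73.7°, with its centre at about (0.609, -0.007) against the tray at (0.607, -0.009). Now I'll lower it gently.

jog_arm --targets "-0.1 -0.2 -0.6 0 0 0 0;-0.1 -0.2 -1.2 0 0 0 0;-0.1 -0.2 -1.8 0 0 0 0;-0.1 -0.2 -2.3 0 0 0 0;-0.1 -0.2 -2.8 0 0 0 0;-0.1 -0.2 -3.2 0 0 0 0;-0.1 -0.2 -3.5 0 0 0 0;-0.1 -0.2 -3.7 0 0 0 0;-0.1 -0.2 -3.7 0 0 0 0;-0.1 -0.2 -3.7 0 0 0 0"

```text
clock: 8.07
ee_pos: [0.6065, -0.0127, 0.0836]
orientation: [-3.142, -0.0, 1.291]
force: [0.5, 0.3, -1.7]
gripper_width: 0.181
finger_force: 35.0
```

Run:
```python
from h import *
s=robot.get_state(); print(s["ee_pos"],s["force"],s["moment"])
b=robot.capture("scene")["frame"]
cv2.imwrite("pics/s5.png",cv2.resize(b[120:226,140:290],None,fx=4,fy=4,interpolation=2))
```

```text
[ 0.6065 -0.0127  0.0836] [ 0.5137  0.2924 -1.7303] [-0.0178 -0.1183 -0.0146]
```

View pics/s5.png

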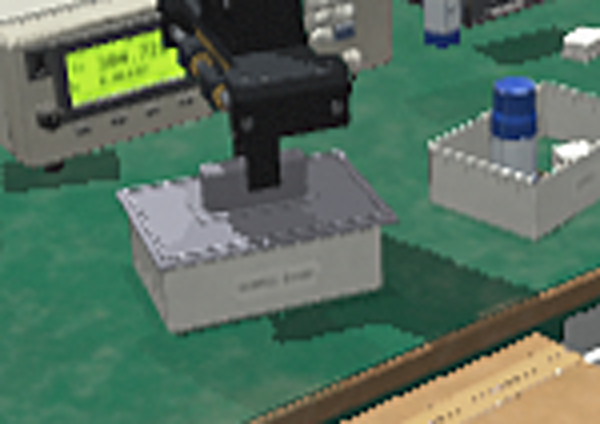

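The lid sits just above the rim with an even overhang, and there is no contact force yet. I'll go down in small steps.

jog_arm --targets "0 0 -0.1 0 0 0 0;0 0 -0.1 0 0 0 0;0 0 -0.2 0 0 0 0;0 0 -0.2 0 0 0 0;0 0 -0.2 0 0 0 0"

```text
clock: 8.53
ee_pos: [0.6064, -0.0128, 0.0815]
orientation: [-3.141, 0.0, 1.291]
force: [-0.2, 0.3, -1.1]
gripper_width: 0.182
finger_force: 35.0
```

jog_arm --targets "0 0 -0.1 0 0 0 0;0 0 -0.1 0 0 0 0;0 0 -0.2 0 0 0 0;0 0 -0.2 0 0 0 0;0 0 -0.2 0 0 0 0"

```text
clock: 8.95
ee_pos: [0.6066, -0.0128, 0.0805]
orientation: [3.141, 0.0, 1.291]
force: [-3.6, 0.2, 6.8]
gripper_width: 0.181
finger_force: 35.0
```

The lid is on the rim (z 0.0805, force up 8 N). I'll ease off, let go and rise straight up.

jog_arm --targets "0 0 0.1 0 0 0 0;0 0 0.1 0 0 0 0.6;0 0 0.1 0 0 0 0.6;0 0 0.1 0 0 0 0.6;0 0 0.1 0 0 0 0.6;0 0 0.1 0 0 0 0.6;0 0 0.1 0 0 0 0.6;0 0 0.1 0 0 0 0.6;0 0 0.1 0 0 0 0.6;0 0 0.1 0 0 0 0.6"

```text
clock: 9.78
ee_pos: [0.6065, -0.0127, 0.0805]
orientation: [-3.142, 0.0, 1.291]
force: [0.6, -0.1, 0.3]
gripper_width: 0.591
finger_force: 0.0
```

jog_arm --targets "0 0 1 0 0 0 0.6;0 0 3 0 0 0 0.6;0 0 6 0 0 0 0.6;0 0 10 0 0 0 0.6;0 0 14 0 0 0 0.6;0 -2 18 0 0 0 0.6;0 -5 18 0 0 0 0.6;0 -8 18 0 0 0 0.6;0 -8 18 0 0 0 0.6;0 -8 18 0 0 0 0.6"

```text
clock: 10.62
ee_pos: [0.6062, -0.0952, 0.2612]
orientation: [3.141, 0.001, 1.287]
force: [0.2, 1.7, -0.2]
gripper_width: 0.605
finger_force: 0.0
```

Run:
```python
from h import *
s=robot.get_state(); print(s["clock"],s["ee_pos"],s["force"],s["gripper_width"])
c=robot.capture("wrist"); f=c["frame"]
q=blob(f,185,340,20,215,(262,120)); print("lid",rect(wcast(c,q,.055)))
h=cv2.cvtColor(f,cv2.COLOR_BGR2HSV)
b=robot.capture("scene")["frame"]
cv2.imwrite("pics/w6.png",np.hstack([f[:378,150:390],cv2.resize(b[120:228,140:290],None,fx=3.5,fy=3.5,interpolation=2)]))
```

```text
10.6167 [ 0.6062 -0.0952  0.2612] [ 0.1755  1.731  -0.1728] 0.6047660191461955
lid (array([608.5464, -11.2182]), [116.65682220458984, 166.2655792236328], np.float32(73.662285))
```

View pics/w6.png

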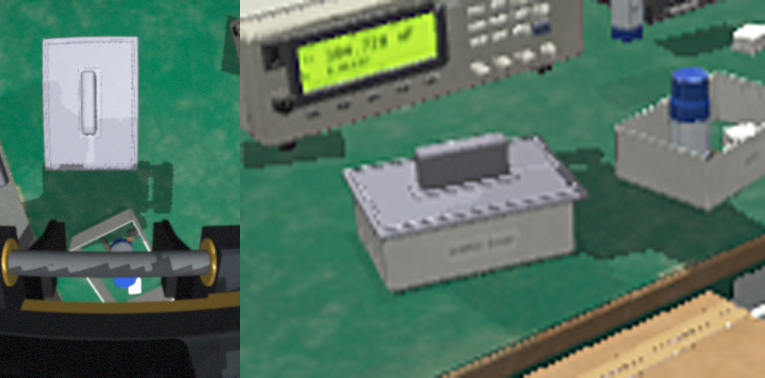

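The released lid measures 117x166 mm at seated height (0.055). It is at 73.7°, against 73.8° for the tray, lies flat with an even overhang, and the bottle is still standing.

```bash
python3 -c "
from station import robot
print(robot.hand_in())"
```

```text
the job is handed in; nothing more can be done
None
```

The lid is on the low tray, released, flat and square to within about 0.1° as measured. The other tray is open with its bottle standing, and I handed the job in at about 10.7 s, though the hand-in returned no verdict.

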